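# Set out the collage station: glue and tool tray in order of use

### The arm

A 6-joint arm with a two-finger parallel gripper is mounted at the origin on the work surface. World frame = base frame: x ahead of the robot, y to its left, z up, the work surface at z = 0. Lengths are in mm, angles in degrees, forces in N, time in s.
With the tool pointing down it reaches from about 300 to 850 mm from the base axis. Payload 4.2 kg.
Tool frame: the origin (TCP) lies midway between the tips of the shut fingers; the grasp point (between the pads) lies pinch_z behind it (pinch_z is the distance from the TCP to the grasp point, in mm); z points along the fingers, y is the line along which they close (so a half turn about z gives the same grasp; the last joint's range is limited). The gripper opens to 91 mm and grips with 3 to 60 N. Pads are 32 mm wide; open, the fingers measure 118 mm over their backs; the gripper's body (76 mm by 178 mm) begins 60 mm behind the grasp point.
Start: joints at [-64.687, 18.312, 89.639, -0, 72.044, -1.146], TCP at [256.203, -514.785, 213.976] pointing down, gripper open.
Joint ranges: [-177.97, 177.97], [-48.28, 115.42], [12.27, 149.76], [-77.06, 257.06], [2.81, 150.46], [-146.56, 146.56]. Speed limits (degrees/s): [147.25, 147.25, 180, 180, 180, 180].

### API

Orientations are given as [roll, pitch, yaw] about the fixed x, y, z axes, in that order (R = Rz(yaw) Ry(pitch) Rx(roll)).
In Python, from workcell import state, grab_frame, job_done, masks_of, landmark_of, pinch_z gives the robot as it stands. The module is installed in compiled form; this text tells all that it offers.
- The arm moves only by the tool move_arm, never from a script. Its argument "plan" is a list of rows, each an object of numbers: "x", "y", "z": the shift along the tool's x, y, z in mm; "rx", "ry", "rz": the turn, a rotation vector about the tool's x, y, z in rad. A call has 1 to 10 rows; each row shifts and turns the commanded pose from where the row before left it, along the tool's axes as they then stand; what a row does not reach is not made up. A row lasts 1/10 s, in which the tool goes at most 50 mm and 8.59 degrees, less where a joint would pass 70% of its speed; a pose out of reach is approached as far as the arm can. A call is refused whole if a number of a shift passes 50 or a number of a turn 0.15, either way. A call with a gripper value outside its range is refused whole. "grip" is the opening, from 0 (shut) to 1 (fully open), set as the call begins (left out, the last holds). The fingers move at their own pace and stop on an object; "squeeze" is the grip in N (left out, the last holds). Time passes only in rows, so rows that do not move let the fingers close. It gives the time, the measured TCP pose, the force, the opening and the grip force at its end, in the units of the state.
- state(): the state, without advancing time (a new reading comes with each control period).
- grab_frame(name): name is "side" or "top" or "wrist"; returns a dict with "img" (400x640x3 uint8, red, green, blue), "z_map" (400x640 float32, mm along the optical axis (not along the pixel's ray), 0 where there is no reading), "fx", "fy", "cx", "cy" (pixels), "rvec" (rotation vector, rad) and "tvec" (3), from world to camera coordinates, as OpenCV has them. Camera axes: x right, y down, z forward; pixel columns grow to the right and rows downward; lengths in mm; the calibration is good to about 2 mm. A picture is of the moment at which its call begins.
- job_done(): hands the job in; it is judged then, once.
Trained networks look in the newest picture that a camera, given by its name, has taken for a name from the list of things; names that differ only in an ending like _2 or _b are one class to them, and where a whole thing is asked for, a point or a joint stands for the part that bears it (a point fixed in the world has none). Each returns a list of dicts, best first, with "p" (0 to 1); they miss things now and then, are a little off and sometimes report something else, mostly with a low value. They report only what shows in the picture. A call takes as long as a camera call. They do not tell look-alikes from the thing itself.
- masks_of(camera, label): "pixels" (400x640 bool, what is visible of it) and "box" ([centre column, centre row, width, height] in pixels, round what is visible of it).
- landmark_of(camera, label): "point" ([column, row] in pixels: a listed point, or the origin of a listed thing).
The state is a dict: "time_s": time; "qpos": joint angles; "qvel": joint speeds; "effort": joint torques, N m; "ee_pos": TCP position; "ee_rot": TCP orientation; "force": force on the tool from outside, world axes, zero at the start; "torque": the same for the moment, N m; "gripper_width": finger opening in mm; "gripper_force": force on a finger pad.
Only numpy, scipy, OpenCV 4.12 (cv2) and the standard library are available. Lean on these libraries where they do the work, as an engineer would, in place of code of your own. Each camera call takes 0.05 s, during which the arm holds its last target. There are 200 camera calls.

### The job

Set out the collage station: stand the glue jar upright in the middle of the cork coaster, and lay the three tools flat in the wooden tray, one to a compartment with their working tips pointing to the back of the tray (away from the robot), in order of use starting from the coaster's side: the forceps in the compartment nearest the coaster, the probe in the middle, the spatula in the far one. Let go of everything, and leave the brush and the brass rosette where they are.

Things in the scene. Friction and masses are not known exactly. Their poses are not given: they have to be found in the camera images.
- forceps: Steel forceps lying flat, 130 mm long, 9 mm high, rigid (they do not close when gripped): two slim arms, 18 mm over their outsides and parallel within 20 mm of the middle, joined by a solid 24 x 11 mm block at the back end; the tip is the open end, two points 7 mm apart. Grip across the middle, at the origin. Origin: underside, mid-length; x to the working tip, z up.
- probe: Probe, 155 mm long: square aluminium handle with dark bands, 10 mm wide and high (78 mm behind to 17 mm ahead of the origin), then a 4 mm steel needle, its last 15 mm bent 11 mm to the +y side. The needle is the tip. Grip the handle 25 mm behind the origin. Origin: underside, mid-length; x to the working tip, z up.
- spatula: Spatula (palette knife), 160 mm long: pale wooden handle 14 mm wide, 12 mm high (80 mm behind to 5 mm ahead of the origin), brass collar, thin neck and flat round-ended steel blade 24 mm wide, 2 mm thick. The blade is the tip. Grip the handle 25 mm behind the origin. Origin: underside, mid-length; x to the working tip, z up.
- glue_jar: Upright round jar of amber glass with a black cap, closed, about 0.18 kg: body 56 mm in diameter to 46 mm height, cap 52 mm in diameter to 60 mm height. Origin at the centre of its underside, z up.
- tray: Fixed wooden tray, 200 (x) by 206 mm (y), 16 mm high, floor 4 mm above the table. Two dividers as high as the rim, walls 5 mm: three compartments 190 mm long (x), 62 mm wide, centre lines at y = -67, 0, +67 mm; open the fingers only a little when releasing in them. Origin: centre of the underside; x to the tray's back, away from the robot (turned at most 0.2 rad), z up.
- coaster: Fixed round cork coaster, 90 mm in diameter, 6 mm high, beside the tray, at either its left (+y) or its right (-y) side, about 163 mm from the tray's middle. (A round steel pin dish, 80 mm across and 18 mm high, fixed, is at the other side.) Origin at the centre of the underside, z up.
- brush: Bystander, to be left where it is: flat brush 150 mm long with a dark wooden handle 9 mm wide, a copper ferrule and pale bristles 18 mm wide, 9 mm high. Origin on the underside at mid-length, x towards the bristles.
- rosette: Bystander, to be left where it is: cast brass rosette with eight round petals, 62 mm across, 16 mm high. Origin at the centre of the underside.
Not all that is in view belongs to the job. Of the things shaped like the coaster, the cork one is meant.

How it is judged (in metres and radians):
At the end, for the whole second after the job is handed in: Forceps, probe, spatula flat on the floor of the near, middle, far compartment as seen from the coaster (27 mm off its centre line, 35 mm along, 0.42 rad, at most 3.5 mm off the floor), tips to the back; jar upright (0.1 rad) on the coaster, centres within 15 mm; all released and at rest (((y of coaster in the frame of tray above 0 m and y of forceps in the frame of tray between 0.04 and 0.094 m and y of coaster in the frame of forceps above 0.03 m and y of probe in the frame of tray between -0.027 and 0.027 m and y of coaster in the frame of probe above 0.03 m and y of spatula in the frame of tray between -0.094 and -0.04 m and y of coaster in the frame of spatula above 0.03 m) or (y of coaster in the frame of tray below 0 m and y of forceps in the frame of tray between -0.094 and -0.04 m and y of coaster in the frame of forceps below -0.03 m and y of probe in the frame of tray between -0.027 and 0.027 m and y of coaster in the frame of probe below -0.03 m and y of spatula in the frame of tray between 0.04 and 0.094 m and y of coaster in the frame of spatula below -0.03 m)) and x of forceps in the frame of tray between -0.035 and 0.035 m and z of each of forceps, probe, spatula in the frame of tray below 0.0075 m and angle between the x axis of each of forceps, probe, spatula and the x axis of tray, either way round below 0.42 rad and angle between each of forceps, probe, spatula, glue_jar's own z axis and vertical below 0.1 rad and linear speed of each of forceps, probe, spatula, glue_jar below 0.02 m/s and x of probe in the frame of tray between -0.035 and 0.035 m and x of spatula in the frame of tray between -0.035 and 0.035 m and horizontal distance between glue_jar and coaster below 0.015 m and z of glue_jar in the frame of coaster between 0.003 and 0.01 m); the robot touches nothing.
It fails at once if the brush is shifted by more than 25 mm (distance of brush from where it was at the start of the episode above 0.025 m).
It fails at once if the rosette is shifted by more than 25 mm (distance of rosette from where it was at the start of the episode above 0.025 m).
It also fails if it takes over 112 s, if anything falls off the work surface, if the arm or the gripper's body presses on something with over 40 N, if the wrist force passes 120 N, or if a joint passes its speed limit or range.

## Working session

There is one attempt and no reset: what is moved stays moved. The work goes in short steps, Python scripts to look and compute and a tool call to move; the robot and the scene stay as the last step left them, time stands still between calls to the robot, and variables do not carry over. Pictures are saved under pics/ and viewed, at most 14 in all, crops included, and the job is handed in when it is done.

Besides the shell and the picture viewer there is one more tool, called after "Call:" by a JSON object that holds its "name" and its "arguments", one argument or row to a line. move_arm: Moves the arm, as the interface text tells. Its arguments: {"type":"object","properties":{"plan":{"type":"array","items":{"type":"object","properties":{"x":{"type":"number"},"y":{"type":"number"},"z":{"type":"number"},"rx":{"type":"number"},"ry":{"type":"number"},"rz":{"type":"number"}}}},"grip":{"type":"number"},"squeeze":{"type":"number"}},"required":["plan"]}

```bash
mkdir -p pics; cat > h.py <<'E'
import numpy as np, cv2
from workcell import *
from scipy.spatial.transform import Rotation as Ro
def pts(f,m=None):
    z=f["z_map"]; v,u=np.nonzero((z>0) if m is None else (m&(z>0)))
    d=z[v,u]; P=np.c_[(u-f["cx"])/f["fx"]*d,(v-f["cy"])/f["fy"]*d,d]
    R=cv2.Rodrigues(np.array(f["rvec"],float))[0]
    return (P-np.ravel(f["tvec"]))@R
def save(n,img): cv2.imwrite(f"pics/{n}.png",cv2.cvtColor(img,cv2.COLOR_RGB2BGR))
def axis(P):
    c,(w,h),a=cv2.minAreaRect(P[:,:2].astype(np.float32))
    if w<h: a+=90; w,h=h,w
    return np.round(c,1),round(w,1),round(h,1),round(a,1)
E
python3 - <<'E'
from h import *
print(state(), pinch_z if not callable(pinch_z) else pinch_z())
f=grab_frame("top"); save("top",f["img"])
g=grab_frame("side"); save("side",g["img"])
for n in ["forceps","probe","spatula","glue_jar","tray","coaster","brush","rosette"]:
  for m in masks_of("top",n):
    P=pts(f,m["pixels"])
    print(n,round(m["p"],2),np.round(m["box"]),axis(P) if len(P)>5 else "",np.round(np.percentile(P[:,2],[5,50,95])) if len(P) else "")
  print("  lm",[(np.round(l["point"]),round(l["p"],2)) for l in landmark_of("top",n)])
E
```

```text
{'time_s': 0.0, 'qpos': array([-6.46864540e+01,  1.83503358e+01,  8.97070634e+01, -2.70672154e-03,
        7.20441053e+01, -1.14489026e+00]), 'qvel': array([-0.00187757, -0.02203344,  0.02362102, -0.00206481,  0.02609399,
       -0.09235304]), 'effort': array([ 4.00058634e-03, -4.12454689e+01, -2.31971061e+01,  7.31859938e-02,
        4.57126228e-02, -1.29950263e-04]), 'ee_pos': array([ 255.96630614, -514.30892296,  213.12892037]), 'ee_rot': array([-1.79898464e+02,  5.44753485e-04,  2.64592734e+01]), 'force': array([-0.04592346,  0.14001754, -0.42980762]), 'torque': array([-0.00891294, -0.0491419 , -0.0035817 ]), 'gripper_force': 0.0, 'gripper_width': 91.22621732109005} 18.8
forceps 0.72 [479. 249.  11.  54.] (array([ 453.6, -378.9]), 130.8, 21.8, 7.6) [-2.  6. 10.]
  lm [(array([482., 253.]), 0.67)]
probe 0.5 [366. 191.   6.  32.] (array([614.7, -88.2]), 86.6, 11.7, 167.8) [ 1.  9. 12.]
  lm [(array([366., 178.]), 0.61)]
spatula 0.88 [410. 172.  18.  57.] (array([ 654.2, -203.6]), 160.0, 28.1, 165.7) [-2.  7. 12.]
  lm [(array([406., 170.]), 0.79), (array([369., 180.]), 0.53)]
glue_
[... 465 characters left out ...]
(array([402.8, -29.7]), 86.8, 85.8, 89.4) [1. 5. 8.]
coaster 0.84 [331. 159.  37.  35.] (array([696.2,  -6.6]), 86.1, 86.0, 81.2) [2. 5. 8.]
coaster 0.74 [321. 210.  33.  36.] (array([562.8,  13.5]), 89.1, 87.7, 116.5) [1. 5. 8.]
  lm [(array([341., 272.]), 0.84), (array([322., 208.]), 0.66), (array([260., 216.]), 0.45)]
brush 0.59 [371. 251.   8.  60.] (array([ 455.4, -114.4]), 143.0, 16.2, 179.7) [ 4.  7. 10.]
brush 0.56 [405. 245.  31.  24.] (array([ 471.4, -192.1]), 60.1, 56.9, 122.7) [ 0.  5. 11.]
  lm [(array([374., 246.]), 0.77)]
rosette 0.63 [405. 243.  26.  26.] (array([ 471.2, -189.9]), 57.5, 57.1, 128.1) [ 1.  5. 12.]
  lm [(array([402., 244.]), 0.93), (array([479., 254.]), 0.33)]
```

View pics/top.png

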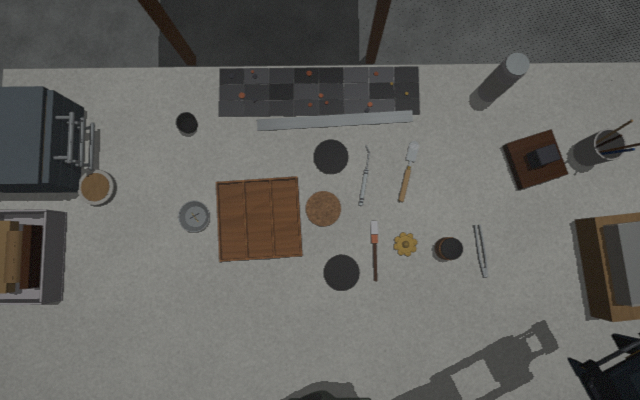

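View pics/side.png

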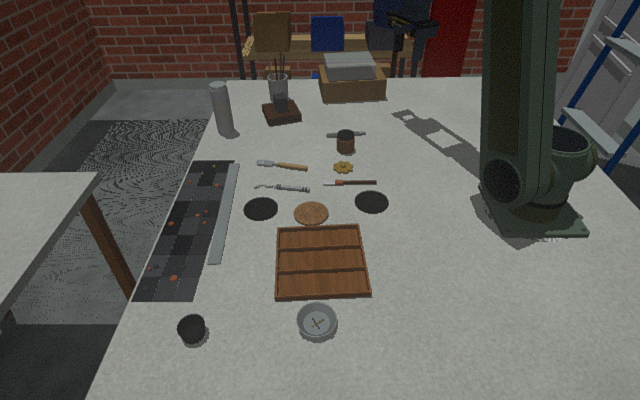

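The candidates are:
- **Coaster:** the cork disc at (323,209). The black discs at (331,157) and (341,272) are look-alikes.
- **Jar:** the amber one at (449,248). The dark cup at (187,124) is a look-alike.
- **Tools:** forceps at (480,250), probe at (365,178), spatula at (408,172).
- **Bystanders:** brush at (375,250), rosette at (405,244).

I choose by the descriptions and check them in one crop.

```bash
python3 - <<'E'
from h import *
f=grab_frame("top"); i=f["img"][135:290,305:495]
save("crop",cv2.resize(i,None,fx=3.8,fy=3.8,interpolation=cv2.INTER_CUBIC))
# tray: brown pixels in region
P_=np.zeros((400,640),bool); P_[170:268,210:306]=1
hsv=cv2.cvtColor(f["img"],cv2.COLOR_RGB2HSV); m=(hsv[...,1]>90)&P_
m=cv2.morphologyEx(m.astype(np.uint8),cv2.MORPH_OPEN,np.ones((3,3)))>0
P=pts(f,m); print("tray",axis(P),np.percentile(P[:,2],[5,50,95]))
Q=P[P[:,2]>10]; print("rim",axis(Q),len(Q))
g=f["img"].astype(int)
E
```

```text
tray (array([538.6, 173.1]), 203.3, 198.7, 93.4) [-0.07758443  3.39284953 15.19067708]
rim (array([538.6, 173.1]), 203.3, 198.7, 93.4) 802
```

View pics/crop.png

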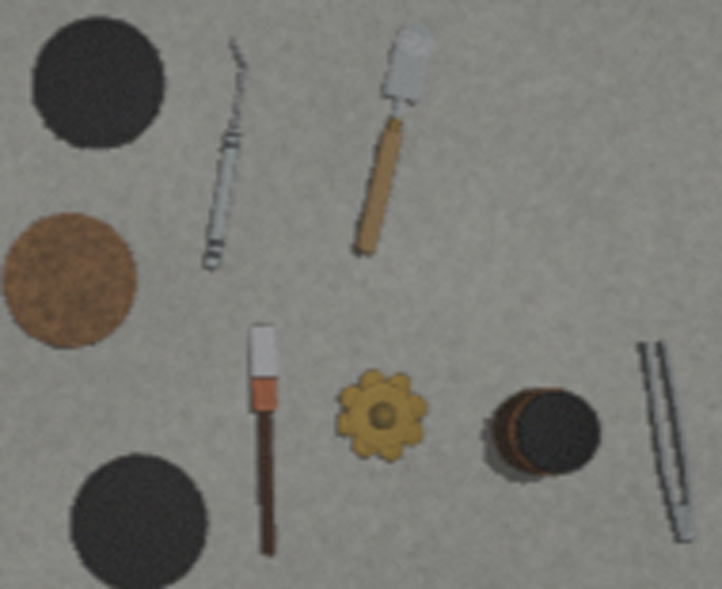

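The crop confirms the choices. The cork disc at (70,280) is the coaster, and the amber jar with the black cap is at (550,432). The forceps' solid block is at the bottom, (683,525), so their tips point +x. The probe needle and the spatula blade also point +x. I go to the forceps first.

```bash
cat >> h.py <<'E'
def rel(x,y,z,yaw,s=None):
    s=s or state(); p=np.array(s["ee_pos"]); yw=s["ee_rot"][2]
    d=(yw-yaw+90)%180-90
    y2=np.radians(yw-d); c,n=np.cos(y2),np.sin(y2); D=np.array([x,y,z])-p
    print("pose",np.round(p,1),np.round(s["ee_rot"],2),"| rz",round(np.radians(d),3),"x",round(D[0]*c+D[1]*n,1),"y",round(D[0]*n-D[1]*c,1),"z",round(-D[2],1))
E
python3 -c "
from h import *
rel(453.6,-378.9,210,7.6)"
```

```text
pose [ 256.2 -514.8  214. ] [179.99   0.    26.46] | rz 0.329 x 213.6 y -108.6 z 4.0
```

Call:
{"name": "move_arm", "arguments": {
  "plan": [
    {"rz": 0.11},
    {"rz": 0.11},
    {"rz": 0.109},
    {"x": 43, "y": -22},
    {"x": 43, "y": -22},
    {"x": 43, "y": -22},
    {"x": 43, "y": -22},
    {"x": 42, "y": -21},
    {}
  ],
  "grip": 0.5
}}

```text
schema error: expected keys x, y, z, rx, ry, rz
```

```bash
cat >> h.py <<'E'
def look(n,show=None,cam="wrist"):
    f=grab_frame(cam)
    if show: save(show,f["img"])
    for m in masks_of(cam,n)[:3]:
        P=pts(f,m["pixels"]); P=P[P[:,2]>np.percentile(P[:,2],90)-70]
        Q=P[P[:,2]>3.5]
        print(n,round(m["p"],2),np.round(m["box"]),"all",*axis(P),"hi",*axis(Q),np.round(np.percentile(P[:,2],[5,50,95]),1))
    print(" lm",[(np.round(l["point"]),round(l["p"],2),np.round(pts(f,(lambda z:(z.__setitem__((int(l["point"][1]),int(l["point"][0])),True),z)[1])(np.zeros((400,640),bool))),1)) for l in landmark_of(cam,n)[:2]])
    return f
E
python3 -c "
from h import *
f=look('forceps','w1');look('glue_jar')
rel(453.6,-378.9,210,7.6)"
```

```text
lm []
 lm []
pose [ 256.2 -514.8  214. ] [180.     0.    26.46] | rz 0.329 x 213.6 y -108.6 z 4.0
```

View pics/w1.png

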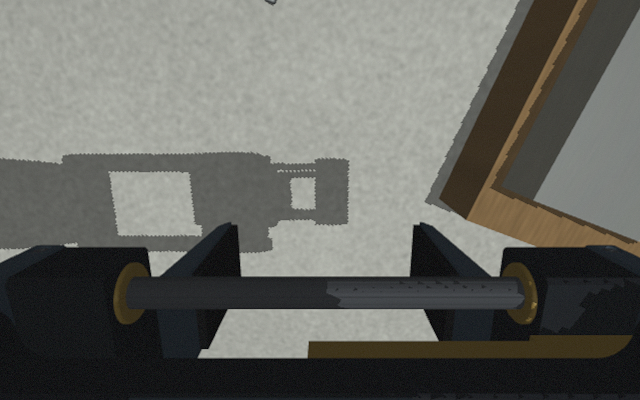

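The wrist picture shows the bench ahead of the fingers, which appear at the bottom (rows 220–330). The move was refused because rows need all keys, so I repeat it.

Call:
{"name": "move_arm", "arguments": {
  "plan": [
    {"x": 0, "y": 0, "z": 0, "rx": 0, "ry": 0, "rz": 0.11},
    {"x": 0, "y": 0, "z": 0, "rx": 0, "ry": 0, "rz": 0.11},
    {"x": 0, "y": 0, "z": 0, "rx": 0, "ry": 0, "rz": 0.109},
    {"x": 33, "y": -22, "z": 0, "rx": 0, "ry": 0, "rz": 0},
    {"x": 33, "y": -22, "z": 0, "rx": 0, "ry": 0, "rz": 0},
    {"x": 33, "y": -22, "z": 0, "rx": 0, "ry": 0, "rz": 0},
    {"x": 33, "y": -22, "z": 0, "rx": 0, "ry": 0, "rz": 0},
    {"x": 32, "y": -21, "z": 0, "rx": 0, "ry": 0, "rz": 0},
    {"x": 0, "y": 0, "z": 0, "rx": 0, "ry": 0, "rz": 0}
  ],
  "grip": 0.5
}}

```text
time_s: 2.15
ee_pos: [407.2, -382.3, 214.0]
ee_rot: [-180.0, -0.1, 7.9]
force: [-0.2, -0.2, -0.3]
gripper_width: 45.7
gripper_force: 0.0
```

```bash
python3 -c "
from h import *
f=look('forceps','w2');look('glue_jar')
rel(453.6,-378.9,210,7.6)"
```

```text
forceps 0.68 [330. 133.  15. 117.] all [ 452.6 -382. ] 128.3 19.7 5.2 hi [ 452.6 -381.6] 128.4 17.9 6.3 [ 1.2  9.1 10.4]
forceps 0.62 [ 77.  94.  28. 152.] all [ 455.4 -115.5] 152.4 23.9 0.1 hi [ 455.4 -117.8] 149.6 20.0 0.6 [ 2.8  8.2 10.2]
 lm [(array([328., 138.]), 0.78, array([[ 4.506e+02, -3.801e+02,  4.000e-01]]))]
glue_jar 0.62 [239. 113.  65.  59.] all [ 453.4 -289.1] 71.4 52.9 132.7 hi [ 460.1 -295.8] 53.2 52.5 161.6 [28.2 60.  61.3]
 lm [(array([248., 115.]), 0.78, array([[ 461.5, -307.8,   60.2]]))]
pose [ 403.5 -385.8  214. ] [1.7999e+02 1.0000e-02 7.5200e+00] | rz -0.001 x 50.6 y -0.3 z 4.0
```

View pics/w2.png

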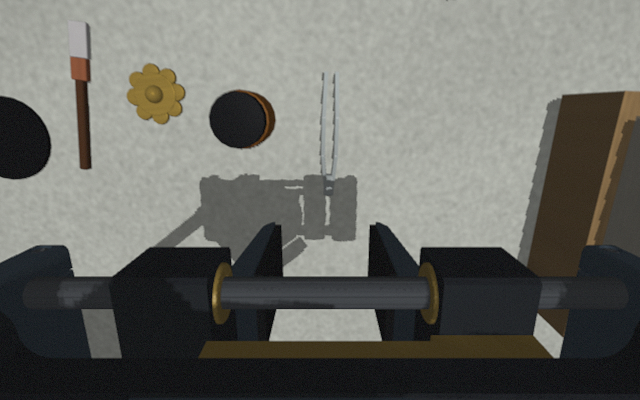

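Forceps at (328,130) are clear of the jar at (240,118), and the measured size of 128 x 18 mm fits. I descend and grip.

```bash
python3 -c "
from h import *
rel(452.6,-381.7,3,6.7)"
```

```text
pose [ 403.5 -385.8  214. ] [1.7999e+02 1.0000e-02 7.5200e+00] | rz 0.014 x 49.3 y 1.6 z 211.0
```

Call:
{"name": "move_arm", "arguments": {
  "plan": [
    {"x": 24.5, "y": 1, "z": 0, "rx": 0, "ry": 0, "rz": 0.014},
    {"x": 24.5, "y": 0.6, "z": 20, "rx": 0, "ry": 0, "rz": 0},
    {"x": 0, "y": 0, "z": 40, "rx": 0, "ry": 0, "rz": 0},
    {"x": 0, "y": 0, "z": 40, "rx": 0, "ry": 0, "rz": 0},
    {"x": 0, "y": 0, "z": 40, "rx": 0, "ry": 0, "rz": 0},
    {"x": 0, "y": 0, "z": 35, "rx": 0, "ry": 0, "rz": 0},
    {"x": 0, "y": 0, "z": 20, "rx": 0, "ry": 0, "rz": 0},
    {"x": 0, "y": 0, "z": 10, "rx": 0, "ry": 0, "rz": 0},
    {"x": 0, "y": 0, "z": 6, "rx": 0, "ry": 0, "rz": 0},
    {"x": 0, "y": 0, "z": 0, "rx": 0, "ry": 0, "rz": 0}
  ]
}}

```text
time_s: 3.45
ee_pos: [453.0, -381.0, 3.1]
ee_rot: [180.0, -0.0, 6.8]
force: [0.5, -0.3, -0.0]
gripper_width: 45.8
gripper_force: 0.0
```

Call:
{"name": "move_arm", "arguments": {
  "plan": [
    {"x": 0, "y": 0, "z": 0, "rx": 0, "ry": 0, "rz": 0},
    {"x": 0, "y": 0, "z": 0, "rx": 0, "ry": 0, "rz": 0},
    {"x": 0, "y": 0, "z": 0, "rx": 0, "ry": 0, "rz": 0},
    {"x": 0, "y": 0, "z": 0, "rx": 0, "ry": 0, "rz": 0},
    {"x": 0, "y": 0, "z": 0, "rx": 0, "ry": 0, "rz": 0},
    {"x": 0, "y": 0, "z": 0, "rx": 0, "ry": 0, "rz": 0},
    {"x": 0, "y": 0, "z": 0, "rx": 0, "ry": 0, "rz": 0},
    {"x": 0, "y": 0, "z": 0, "rx": 0, "ry": 0, "rz": 0}
  ],
  "grip": 0,
  "squeeze": 20
}}

```text
time_s: 4.25
ee_pos: [453.5, -380.7, 3.6]
ee_rot: [180.0, -0.0, 6.8]
force: [-0.2, 0.2, 5.1]
gripper_width: 17.7
gripper_force: 20.0
```

Gripped at 17.7 mm. I lift and carry them to a viewpoint in front of the tray.

Call:
{"name": "move_arm", "arguments": {
  "plan": [
    {"x": 0, "y": 0, "z": -20, "rx": 0, "ry": 0, "rz": 0},
    {"x": 0, "y": 0, "z": -45, "rx": 0, "ry": 0, "rz": 0},
    {"x": 0, "y": 0, "z": -50, "rx": 0, "ry": 0, "rz": 0},
    {"x": 0, "y": 0, "z": -50, "rx": 0, "ry": 0, "rz": 0},
    {"x": 0, "y": 0, "z": -40, "rx": 0, "ry": 0, "rz": 0.06},
    {"x": 0, "y": -40, "z": 0, "rx": 0, "ry": 0, "rz": 0},
    {"x": 0, "y": -40, "z": 0, "rx": 0, "ry": 0, "rz": 0},
    {"x": 0, "y": -40, "z": 0, "rx": 0, "ry": 0, "rz": 0},
    {"x": 0, "y": -40, "z": 0, "rx": 0, "ry": 0, "rz": 0},
    {"x": 0, "y": -40, "z": 0, "rx": 0, "ry": 0, "rz": 0}
  ]
}}

```text
time_s: 5.25
ee_pos: [440.8, -179.2, 207.6]
ee_rot: [-180.0, 0.0, 3.3]
force: [0.8, 0.1, -0.1]
gripper_width: 17.7
gripper_force: 20.0
```

Call:
{"name": "move_arm", "arguments": {
  "plan": [
    {"x": 0, "y": -40, "z": 0, "rx": 0, "ry": 0, "rz": 0},
    {"x": 0, "y": -40, "z": 0, "rx": 0, "ry": 0, "rz": 0},
    {"x": 0, "y": -40, "z": 0, "rx": 0, "ry": 0, "rz": 0},
    {"x": 0, "y": -40, "z": 0, "rx": 0, "ry": 0, "rz": 0},
    {"x": -10, "y": -40, "z": 0, "rx": 0, "ry": 0, "rz": 0},
    {"x": -10, "y": -40, "z": 0, "rx": 0, "ry": 0, "rz": 0},
    {"x": -10, "y": -40, "z": 0, "rx": 0, "ry": 0, "rz": 0},
    {"x": 0, "y": -20, "z": 0, "rx": 0, "ry": 0, "rz": 0},
    {"x": 0, "y": 0, "z": 0, "rx": 0, "ry": 0, "rz": 0},
    {"x": 0, "y": 0, "z": 0, "rx": 0, "ry": 0, "rz": 0}
  ]
}}

```text
time_s: 6.25
ee_pos: [393.6, 116.7, 207.6]
ee_rot: [180.0, 0.0, 3.4]
force: [-0.6, -0.4, -0.3]
gripper_width: 17.6
gripper_force: 20.0
```

```bash
python3 -c "
from h import *
f=look('tray','w3');look('coaster')
np.save('w3.npy',f,allow_pickle=True)
hsv=cv2.cvtColor(f['img'],cv2.COLOR_RGB2HSV)
P=pts(f);ok=(f['z_map']>0)
R=(hsv[...,1]>80)[ok]&(abs(P[:,2]-16)<3)&(abs(P[:,0]-538)<125)&(abs(P[:,1]-173)<125)
print('rim',axis(P[R]),R.sum())
rel(540,106,60,3.4)"
```

```text
tray 0.88 [275.  68. 218. 136.] all [500.7 170.9] 216.7 129.5 93.5 hi [501.7 169. ] 206.5 126.9 93.5 [ 2.9  4.4 16.3]
 lm [(array([282.,  33.]), 0.58, array([[537. , 166. ,   3.7]]))]
coaster 0.76 [444.  31.  96.  63.] all [546.3   8.3] 92.0 57.3 93.0 hi [546.1   9.4] 89.7 57.2 93.2 [4.5 6.  7.3]
coaster 0.57 [461. 177.  83.  80.] all [401.8 -33.7] 89.8 89.4 2.9 hi [402.6 -33.7] 88.9 88.5 96.4 [4.6 6.  7.3]
 lm [(array([461., 177.]), 0.8, array([[404.7, -33.2,   6.5]])), (array([443.,  18.]), 0.62, array([[559.8,   8.3,   5.3]]))]
rim (array([500.2, 168.3]), 205.2, 124.1, 93.5) 3608
pose [394.  116.1 207.9] [179.99   0.     3.28] | rz -0.002 x 145.1 y 18.8 z 147.9
```

View pics/w3.png

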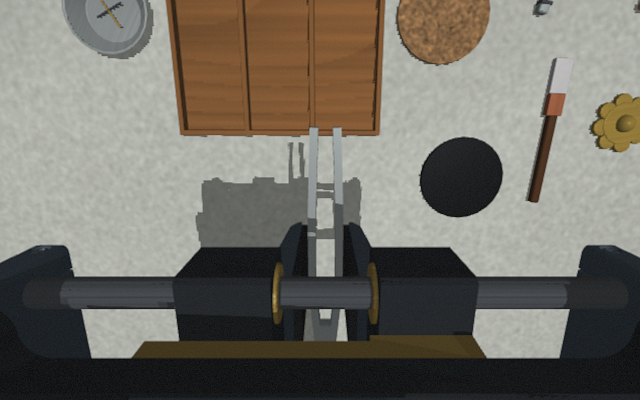

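Tray front edge is at row 133, columns 182–380, yaw 3.5°, and its centre comes out at about (538,171). I place the forceps in the right-hand compartment, next to the cork.

```bash
python3 -c "
from h import *
rel(541.5,103.8,8.5,3.5)"
```

```text
pose [394.  116.1 207.9] [179.99   0.     3.28] | rz -0.004 x 146.5 y 21.3 z 199.4
```

Call:
{"name": "move_arm", "arguments": {
  "plan": [
    {"x": 40, "y": 6, "z": 20, "rx": 0, "ry": 0, "rz": 0},
    {"x": 40, "y": 6, "z": 20, "rx": 0, "ry": 0, "rz": 0},
    {"x": 40, "y": 6, "z": 30, "rx": 0, "ry": 0, "rz": 0},
    {"x": 26.5, "y": 3.3, "z": 30, "rx": 0, "ry": 0, "rz": 0},
    {"x": 0, "y": 0, "z": 40, "rx": 0, "ry": 0, "rz": 0},
    {"x": 0, "y": 0, "z": 30, "rx": 0, "ry": 0, "rz": 0},
    {"x": 0, "y": 0, "z": 15, "rx": 0, "ry": 0, "rz": 0},
    {"x": 0, "y": 0, "z": 9, "rx": 0, "ry": 0, "rz": 0},
    {"x": 0, "y": 0, "z": 5, "rx": 0, "ry": 0, "rz": 0},
    {"x": 0, "y": 0, "z": 0, "rx": 0, "ry": 0, "rz": 0}
  ]
}}

```text
time_s: 7.55
ee_pos: [541.3, 104.0, 9.2]
ee_rot: [180.0, -0.0, 3.3]
force: [-0.2, 0.4, -0.2]
gripper_width: 17.7
gripper_force: 20.0
```

Call:
{"name": "move_arm", "arguments": {
  "plan": [
    {"x": 0, "y": 0, "z": 0, "rx": 0, "ry": 0, "rz": 0},
    {"x": 0, "y": 0, "z": 0, "rx": 0, "ry": 0, "rz": 0},
    {"x": 0, "y": 0, "z": 0, "rx": 0, "ry": 0, "rz": 0},
    {"x": 0, "y": 0, "z": 0, "rx": 0, "ry": 0, "rz": 0},
    {"x": 0, "y": 0, "z": 0, "rx": 0, "ry": 0, "rz": 0}
  ],
  "grip": 0.27
}}

```text
time_s: 8.05
ee_pos: [541.2, 104.3, 9.4]
ee_rot: [180.0, -0.0, 3.4]
force: [0.6, 0.2, 0.4]
gripper_width: 24.4
gripper_force: 0.0
```

```bash
python3 -c "
from h import *
rel(550,-180,215,-14)"
```

```text
pose [541.2 104.3   9.4] [ 1.80e+02 -3.00e-02  3.37e+00] | rz 0.303 x 77.4 y 273.7 z -205.6
```

Call:
{"name": "move_arm", "arguments": {
  "plan": [
    {"x": 0, "y": 0, "z": -15, "rx": 0, "ry": 0, "rz": 0},
    {"x": 0, "y": 0, "z": -40, "rx": 0, "ry": 0, "rz": 0},
    {"x": 0, "y": 0, "z": -50, "rx": 0, "ry": 0, "rz": 0},
    {"x": 0, "y": 0, "z": -50, "rx": 0, "ry": 0, "rz": 0.1},
    {"x": 0, "y": 0, "z": -50, "rx": 0, "ry": 0, "rz": 0.1},
    {"x": 0, "y": 0, "z": 0, "rx": 0, "ry": 0, "rz": 0.103},
    {"x": 11, "y": 39, "z": 0, "rx": 0, "ry": 0, "rz": 0},
    {"x": 11, "y": 39, "z": 0, "rx": 0, "ry": 0, "rz": 0},
    {"x": 11, "y": 39, "z": 0, "rx": 0, "ry": 0, "rz": 0},
    {"x": 11, "y": 39, "z": 0, "rx": 0, "ry": 0, "rz": 0}
  ],
  "grip": 0.27
}}

```text
time_s: 9.05
ee_pos: [545.7, -59.1, 214.3]
ee_rot: [180.0, -0.0, -14.0]
force: [0.6, 0.4, 0.3]
gripper_width: 24.2
gripper_force: 0.0
```

Call:
{"name": "move_arm", "arguments": {
  "plan": [
    {"x": 11, "y": 39, "z": 0, "rx": 0, "ry": 0, "rz": 0},
    {"x": 11, "y": 39, "z": 0, "rx": 0, "ry": 0, "rz": 0},
    {"x": 11, "y": 39, "z": 0, "rx": 0, "ry": 0, "rz": 0},
    {"x": 0, "y": 0, "z": 0, "rx": 0, "ry": 0, "rz": 0},
    {"x": 0, "y": 0, "z": 0, "rx": 0, "ry": 0, "rz": 0}
  ],
  "grip": 0.4
}}

```text
time_s: 9.55
ee_pos: [549.4, -179.7, 213.9]
ee_rot: [-180.0, 0.0, -14.1]
force: [-0.5, 0.3, 0.1]
gripper_width: 36.5
gripper_force: 0.0
```

```bash
python3 -c "
from h import *
f=look('spatula','w4');look('probe');
g=grab_frame('top')
for m in masks_of('top','forceps'): print(m['p'],m['box'],axis(pts(g,m['pixels'])))
rel(650,-205,3,-14)"
```

```text
spatula 0.85 [323.  77.  25. 153.] all [ 650. -204.] 148.2 24.2 166.3 hi [ 649.2 -204.1] 146.6 23.1 165.9 [ 5.9  8.9 12.9]
spatula 0.7 [449. 224.  65.  40.] all [ 505.  -255.3] 159.0 51.0 43.1 hi [ 505.  -255.3] 159.0 51.0 43.1 [11.3 57.8 61.1]
spatula 0.47 [347. 236.  38.  46.] all [ 501.7 -196.4] 113.8 40.8 158.1 hi [ 501.7 -196.4] 113.8 40.8 158.1 [ 4.8  6.9 14.5]
 lm [(array([320.,  76.]), 0.7, array([[ 653.7, -201.5,   11.7]]))]
probe 0.68 [226. 107.  38. 156.] all [645.  -95.7] 154.6 14.7 171.0 hi [645.  -96.6] 154.7 13.5 172.1 [ 4.4  9.7 11.4]
 lm [(array([230., 107.]), 0.74, array([[ 646. , -101.4,    9.4]])), (array([293., 263.]), 0.29, array([[ 460.4, -119.3,   10.9]]))]
0.47 [285.5, 218.1, 2.2, 45.2] (array([540.4, 106.6]), 123.2, 13.4, 4.3)
0.39 [400.2, 244.7, 19.4, 23.9] (array([ 473.7, -175.9]), 55.5, 29.9, 164.2)
pose [ 549.8 -178.4  214.3] [ 1.800e+02 -1.000e-02 -1.392e+01] | rz 0.001 x 103.6 y 1.6 z 211.3
```

View pics/w4.png

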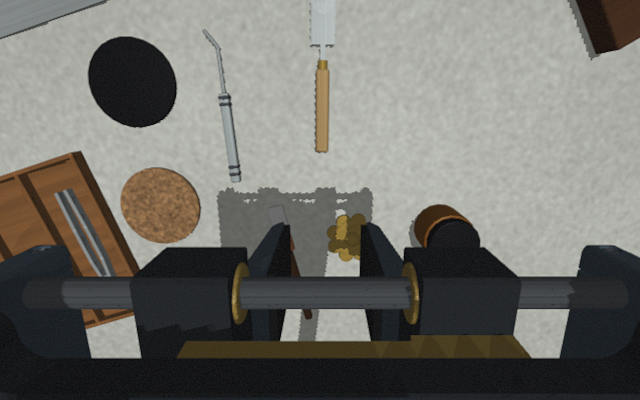

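Forceps lie in the tray compartment at (80,230). The spatula handle is at (322,107), tip upward, and the probe handle at (230,137). I pick the spatula next.

```bash
python3 -c "
from h import *
rel(631,-199,3,-14)"
```

```text
pose [ 549.8 -178.4  214.3] [ 1.800e+02 -1.000e-02 -1.392e+01] | rz 0.001 x 83.8 y 0.3 z 211.3
```

Call:
{"name": "move_arm", "arguments": {
  "plan": [
    {"x": 30, "y": 0, "z": 0, "rx": 0, "ry": 0, "rz": 0},
    {"x": 30, "y": 0, "z": 20, "rx": 0, "ry": 0, "rz": 0},
    {"x": 23.8, "y": 0.3, "z": 40, "rx": 0, "ry": 0, "rz": 0},
    {"x": 0, "y": 0, "z": 45, "rx": 0, "ry": 0, "rz": 0},
    {"x": 0, "y": 0, "z": 40, "rx": 0, "ry": 0, "rz": 0},
    {"x": 0, "y": 0, "z": 30, "rx": 0, "ry": 0, "rz": 0},
    {"x": 0, "y": 0, "z": 20, "rx": 0, "ry": 0, "rz": 0},
    {"x": 0, "y": 0, "z": 10, "rx": 0, "ry": 0, "rz": 0},
    {"x": 0, "y": 0, "z": 6, "rx": 0, "ry": 0, "rz": 0},
    {"x": 0, "y": 0, "z": 0, "rx": 0, "ry": 0, "rz": 0}
  ]
}}

```text
time_s: 10.95
ee_pos: [631.2, -199.7, 3.3]
ee_rot: [180.0, -0.0, -14.0]
force: [0.5, 0.7, -0.4]
gripper_width: 37.1
gripper_force: 0.0
```

Call:
{"name": "move_arm", "arguments": {
  "plan": [
    {"x": 0, "y": 0, "z": 0, "rx": 0, "ry": 0, "rz": 0},
    {"x": 0, "y": 0, "z": 0, "rx": 0, "ry": 0, "rz": 0},
    {"x": 0, "y": 0, "z": 0, "rx": 0, "ry": 0, "rz": 0},
    {"x": 0, "y": 0, "z": 0, "rx": 0, "ry": 0, "rz": 0},
    {"x": 0, "y": 0, "z": 0, "rx": 0, "ry": 0, "rz": 0},
    {"x": 0, "y": 0, "z": 0, "rx": 0, "ry": 0, "rz": 0},
    {"x": 0, "y": 0, "z": 0, "rx": 0, "ry": 0, "rz": 0}
  ],
  "grip": 0,
  "squeeze": 25
}}

```text
time_s: 11.65
ee_pos: [631.5, -200.0, 4.2]
ee_rot: [180.0, -0.1, -14.0]
force: [-1.6, -0.3, 5.6]
gripper_width: 13.7
gripper_force: 25.0
```

```bash
python3 -c "
from h import *
# left compartment centre at tray x=-25
t=np.radians(3.5);c=np.array([538,170.7])+np.array([[np.cos(t),-np.sin(t)],[np.sin(t),np.cos(t)]])@[-25,67]
print(c)
rel(c[0],c[1],9,3.5)"
```

```text
[508.95637789 236.04881801]
pose [ 631.5 -200.     4.2] [ 1.7999e+02 -9.0000e-02 -1.3990e+01] | rz -0.305 x -95.7 y -442.7 z -4.8
```

Call:
{"name": "move_arm", "arguments": {
  "plan": [
    {"x": 0, "y": 0, "z": -20, "rx": 0, "ry": 0, "rz": 0},
    {"x": 0, "y": 0, "z": -40, "rx": 0, "ry": 0, "rz": 0},
    {"x": 0, "y": 0, "z": -40, "rx": 0, "ry": 0, "rz": -0.1},
    {"x": 0, "y": 0, "z": -30, "rx": 0, "ry": 0, "rz": -0.1},
    {"x": 0, "y": 0, "z": 0, "rx": 0, "ry": 0, "rz": -0.105},
    {"x": -8, "y": -37, "z": 0, "rx": 0, "ry": 0, "rz": 0},
    {"x": -8, "y": -37, "z": 0, "rx": 0, "ry": 0, "rz": 0},
    {"x": -8, "y": -37, "z": 0, "rx": 0, "ry": 0, "rz": 0},
    {"x": -8, "y": -37, "z": 0, "rx": 0, "ry": 0, "rz": 0},
    {"x": -8, "y": -37, "z": 0, "rx": 0, "ry": 0, "rz": 0}
  ]
}}

```text
time_s: 12.65
ee_pos: [578.9, -16.3, 132.7]
ee_rot: [180.0, 0.0, 3.5]
force: [0.5, -0.5, -0.5]
gripper_width: 13.9
gripper_force: 25.0
```

Call:
{"name": "move_arm", "arguments": {
  "plan": [
    {"x": -8, "y": -37, "z": 0, "rx": 0, "ry": 0, "rz": 0},
    {"x": -8, "y": -37, "z": 0, "rx": 0, "ry": 0, "rz": 0},
    {"x": -8, "y": -37, "z": 0, "rx": 0, "ry": 0, "rz": 0},
    {"x": -8, "y": -37, "z": 0, "rx": 0, "ry": 0, "rz": 0},
    {"x": -8, "y": -37, "z": 0, "rx": 0, "ry": 0, "rz": 0},
    {"x": -8, "y": -37, "z": 0, "rx": 0, "ry": 0, "rz": 0},
    {"x": -7.7, "y": -35.7, "z": 0, "rx": 0, "ry": 0, "rz": 0},
    {"x": 0, "y": 0, "z": 0, "rx": 0, "ry": 0, "rz": 0},
    {"x": 0, "y": 0, "z": 0, "rx": 0, "ry": 0, "rz": 0}
  ]
}}

```text
time_s: 13.55
ee_pos: [508.1, 236.5, 132.7]
ee_rot: [179.9, 0.0, 3.6]
force: [0.6, 0.2, -0.6]
gripper_width: 13.8
gripper_force: 25.0
```

```bash
python3 -c "
from h import *
f=grab_frame('wrist'); save('w5',f['img'])
rel(509,236,9,3.5)"
```

```text
pose [508.3 235.8 132.8] [1.7994e+02 4.0000e-02 3.5100e+00] | rz 0.0 x 0.7 y -0.2 z 123.8
```

View pics/w5.png

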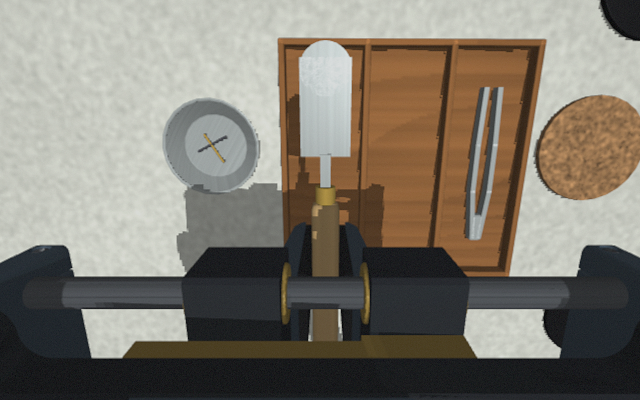

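The spatula hangs straight over the left compartment (column 325), and the forceps lie flat in the right one. I lower it.

Call:
{"name": "move_arm", "arguments": {
  "plan": [
    {"x": 0.5, "y": 0, "z": 40, "rx": 0, "ry": 0, "rz": 0},
    {"x": 0, "y": 0, "z": 40, "rx": 0, "ry": 0, "rz": 0},
    {"x": 0, "y": 0, "z": 25, "rx": 0, "ry": 0, "rz": 0},
    {"x": 0, "y": 0, "z": 12, "rx": 0, "ry": 0, "rz": 0},
    {"x": 0, "y": 0, "z": 7, "rx": 0, "ry": 0, "rz": 0},
    {"x": 0, "y": 0, "z": 0, "rx": 0, "ry": 0, "rz": 0}
  ]
}}

```text
time_s: 14.2
ee_pos: [509.8, 235.9, 9.4]
ee_rot: [-180.0, -0.0, 3.4]
force: [0.5, 0.5, -0.6]
gripper_width: 13.7
gripper_force: 25.0
```

Call:
{"name": "move_arm", "arguments": {
  "plan": [
    {"x": 0, "y": 0, "z": 0, "rx": 0, "ry": 0, "rz": 0},
    {"x": 0, "y": 0, "z": 0, "rx": 0, "ry": 0, "rz": 0},
    {"x": 0, "y": 0, "z": 0, "rx": 0, "ry": 0, "rz": 0},
    {"x": 0, "y": 0, "z": 0, "rx": 0, "ry": 0, "rz": 0},
    {"x": 0, "y": 0, "z": -15, "rx": 0, "ry": 0, "rz": 0},
    {"x": 0, "y": 0, "z": -40, "rx": 0, "ry": 0, "rz": 0},
    {"x": 0, "y": 0, "z": -50, "rx": 0, "ry": 0, "rz": 0},
    {"x": 0, "y": 0, "z": -50, "rx": 0, "ry": 0, "rz": 0},
    {"x": 0, "y": 0, "z": 0, "rx": 0, "ry": 0, "rz": 0}
  ],
  "grip": 0.25
}}

```text
time_s: 15.1
ee_pos: [513.2, 238.3, 171.9]
ee_rot: [-179.7, -0.9, 3.5]
force: [0.4, 0.3, -0.3]
gripper_width: 22.7
gripper_force: 0.0
```

```bash
python3 -c "
from h import *
# probe: centre rect (645,-96), axis approx; handle fit from top cam
g=grab_frame('top')
for m in masks_of('top','probe')[:2]: print(m['p'],axis(pts(g,m['pixels'])))
rel(545,-85,165,-10)"
```

```text
0.66 (array([640.2, -93. ]), 144.4, 14.7, 169.3)
pose [509.5 236.6 165.5] [-1.7994e+02 -1.7000e-01  3.4900e+00] | rz 0.236 x 90.8 y 310.5 z 0.5
```

Call:
{"name": "move_arm", "arguments": {
  "plan": [
    {"x": 0, "y": 0, "z": -20, "rx": 0, "ry": 0, "rz": 0.118},
    {"x": 0, "y": 0, "z": -30, "rx": 0, "ry": 0, "rz": 0.118},
    {"x": 10, "y": 39, "z": 0, "rx": 0, "ry": 0, "rz": 0},
    {"x": 10, "y": 39, "z": 0, "rx": 0, "ry": 0, "rz": 0},
    {"x": 10, "y": 39, "z": 0, "rx": 0, "ry": 0, "rz": 0},
    {"x": 10, "y": 39, "z": 0, "rx": 0, "ry": 0, "rz": 0},
    {"x": 10, "y": 39, "z": 0, "rx": 0, "ry": 0, "rz": 0},
    {"x": 10, "y": 39, "z": 0, "rx": 0, "ry": 0, "rz": 0},
    {"x": 10, "y": 39, "z": 0, "rx": 0, "ry": 0, "rz": 0},
    {"x": 10, "y": 39, "z": 0, "rx": 0, "ry": 0, "rz": 0}
  ],
  "grip": 0.35
}}

```text
time_s: 16.2
ee_pos: [532.2, -86.3, 211.9]
ee_rot: [-180.0, 0.3, -10.0]
force: [1.0, -0.2, 0.3]
gripper_width: 31.5
gripper_force: 0.0
```

Call:
{"name": "move_arm", "arguments": {
  "plan": [
    {"x": 0, "y": 0, "z": 0, "rx": 0, "ry": 0, "rz": 0},
    {"x": 0, "y": 0, "z": 0, "rx": 0, "ry": 0, "rz": 0}
  ]
}}

```text
time_s: 16.4
ee_pos: [532.4, -85.2, 212.2]
ee_rot: [-180.0, 0.2, -10.2]
force: [0.9, -0.1, -0.3]
gripper_width: 32.0
gripper_force: 0.0
```

```bash
python3 -c "
from h import *
f=grab_frame('wrist')
for m in masks_of('wrist','probe')[:2]:
    P=pts(f,m['pixels']);H=P[(P[:,2]>7.5)&(P[:,2]<12.5)]
    print(m['p'],m['box'],axis(P),'handle',axis(H))
rel(616,-93,3,-10)"
```

```text
0.85 [317.1, 73.2, 13.6, 146.5] (array([638. , -95.9]), 137.4, 11.5, 169.1) handle (array([637.4, -95.7]), 136.0, 10.0, 169.8)
0.58 [426.1, 210.3, 53.1, 45.8] (array([ 471.3, -193.8]), 58.6, 57.4, 171.4) handle (array([ 470.2, -193.3]), 50.3, 48.4, 175.0)
pose [532.7 -83.9 212.9] [-1.7997e+02  1.5000e-01 -1.0000e+01] | rz -0.0 x 83.6 y -5.4 z 209.9
```

```bash
python3 -c "
from h import *
rel(621.5,-92.7,3,-10.5)"
```

```text
pose [532.7 -83.9 212.9] [-1.7997e+02  1.5000e-01 -1.0000e+01] | rz 0.009 x 88.9 y -7.5 z 209.9
```

Call:
{"name": "move_arm", "arguments": {
  "plan": [
    {"x": 30, "y": -3, "z": 0, "rx": 0, "ry": 0, "rz": 0.009},
    {"x": 30, "y": -3, "z": 20, "rx": 0, "ry": 0, "rz": 0},
    {"x": 29, "y": -1.5, "z": 40, "rx": 0, "ry": 0, "rz": 0},
    {"x": 0, "y": 0, "z": 45, "rx": 0, "ry": 0, "rz": 0},
    {"x": 0, "y": 0, "z": 40, "rx": 0, "ry": 0, "rz": 0},
    {"x": 0, "y": 0, "z": 30, "rx": 0, "ry": 0, "rz": 0},
    {"x": 0, "y": 0, "z": 20, "rx": 0, "ry": 0, "rz": 0},
    {"x": 0, "y": 0, "z": 10, "rx": 0, "ry": 0, "rz": 0},
    {"x": 0, "y": 0, "z": 5, "rx": 0, "ry": 0, "rz": 0},
    {"x": 0, "y": 0, "z": 0, "rx": 0, "ry": 0, "rz": 0}
  ]
}}

```text
time_s: 17.5
ee_pos: [622.6, -92.8, 4.3]
ee_rot: [180.0, -0.0, -10.5]
force: [-0.5, 1.2, -0.5]
gripper_width: 32.1
gripper_force: 0.0
```

Call:
{"name": "move_arm", "arguments": {
  "plan": [
    {"x": 0, "y": 0, "z": 0, "rx": 0, "ry": 0, "rz": 0},
    {"x": 0, "y": 0, "z": 0, "rx": 0, "ry": 0, "rz": 0},
    {"x": 0, "y": 0, "z": 0, "rx": 0, "ry": 0, "rz": 0},
    {"x": 0, "y": 0, "z": 0, "rx": 0, "ry": 0, "rz": 0},
    {"x": 0, "y": 0, "z": 0, "rx": 0, "ry": 0, "rz": 0},
    {"x": 0, "y": 0, "z": 0, "rx": 0, "ry": 0, "rz": 0},
    {"x": 0, "y": 0, "z": 0, "rx": 0, "ry": 0, "rz": 0}
  ],
  "grip": 0,
  "squeeze": 25
}}

```text
time_s: 18.2
ee_pos: [622.9, -93.7, 5.1]
ee_rot: [180.0, -0.1, -10.6]
force: [-1.5, 1.2, 6.0]
gripper_width: 9.5
gripper_force: 25.0
```

```bash
python3 -c "
from h import *
rel(538-25,170.7-1.5,9,3.5)"
```

```text
pose [622.9 -93.7   5.1] [ 1.800e+02 -9.000e-02 -1.056e+01] | rz -0.245 x -93.6 y -269.1 z -3.9
```

Call:
{"name": "move_arm", "arguments": {
  "plan": [
    {"x": 0, "y": 0, "z": -20, "rx": 0, "ry": 0, "rz": 0},
    {"x": 0, "y": 0, "z": -40, "rx": 0, "ry": 0, "rz": -0.122},
    {"x": 0, "y": 0, "z": -40, "rx": 0, "ry": 0, "rz": -0.123},
    {"x": -13, "y": -39, "z": -20, "rx": 0, "ry": 0, "rz": 0},
    {"x": -13, "y": -39, "z": 0, "rx": 0, "ry": 0, "rz": 0},
    {"x": -13, "y": -39, "z": 0, "rx": 0, "ry": 0, "rz": 0},
    {"x": -13, "y": -39, "z": 0, "rx": 0, "ry": 0, "rz": 0},
    {"x": -13, "y": -39, "z": 0, "rx": 0, "ry": 0, "rz": 0},
    {"x": -13, "y": -39, "z": 0, "rx": 0, "ry": 0, "rz": 0},
    {"x": -15.6, "y": -35, "z": 0, "rx": 0, "ry": 0, "rz": 0}
  ]
}}

```text
time_s: 19.2
ee_pos: [511.8, 170.8, 123.9]
ee_rot: [-180.0, -0.0, 3.5]
force: [-0.2, -0.3, -0.5]
gripper_width: 9.8
gripper_force: 25.0
```

Call:
{"name": "move_arm", "arguments": {
  "plan": [
    {"x": 0, "y": 0, "z": 0, "rx": 0, "ry": 0, "rz": 0},
    {"x": 0, "y": 0, "z": 0, "rx": 0, "ry": 0, "rz": 0}
  ]
}}

```text
time_s: 19.4
ee_pos: [512.2, 169.6, 124.0]
ee_rot: [180.0, 0.0, 3.6]
force: [0.2, 0.3, -0.5]
gripper_width: 9.5
gripper_force: 25.0
```

```bash
python3 -c "
from h import *
f=grab_frame('wrist'); save('w6',f['img'])
rel(513,169.2,9.5,3.5)"
```

```text
pose [512.7 169.  124. ] [179.96  -0.     3.51] | rz 0.0 x 0.3 y -0.2 z 114.5
```

View pics/w6.png

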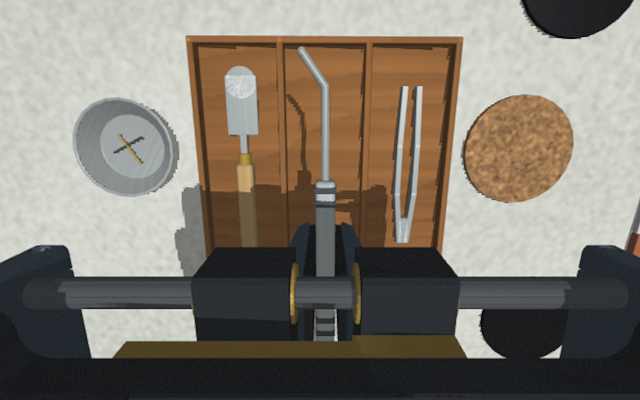

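The probe is held over the middle compartment (column 325), with the spatula and forceps flat on either side. I lower, release and rise, then look for the coaster.

Call:
{"name": "move_arm", "arguments": {
  "plan": [
    {"x": 0, "y": 0, "z": 40, "rx": 0, "ry": 0, "rz": 0},
    {"x": 0, "y": 0, "z": 40, "rx": 0, "ry": 0, "rz": 0},
    {"x": 0, "y": 0, "z": 20, "rx": 0, "ry": 0, "rz": 0},
    {"x": 0, "y": 0, "z": 9, "rx": 0, "ry": 0, "rz": 0},
    {"x": 0, "y": 0, "z": 6, "rx": 0, "ry": 0, "rz": 0},
    {"x": 0, "y": 0, "z": 0, "rx": 0, "ry": 0, "rz": 0}
  ]
}}

```text
time_s: 20.05
ee_pos: [513.7, 168.8, 9.7]
ee_rot: [-180.0, -0.1, 3.4]
force: [-0.1, -0.6, -0.3]
gripper_width: 10.0
gripper_force: 25.0
```

Call:
{"name": "move_arm", "arguments": {
  "plan": [
    {"x": 0, "y": 0, "z": 0, "rx": 0, "ry": 0, "rz": 0},
    {"x": 0, "y": 0, "z": 0, "rx": 0, "ry": 0, "rz": 0},
    {"x": 0, "y": 0, "z": 0, "rx": 0, "ry": 0, "rz": 0},
    {"x": 0, "y": 0, "z": 0, "rx": 0, "ry": 0, "rz": 0},
    {"x": 0, "y": 0, "z": -15, "rx": 0, "ry": 0, "rz": 0},
    {"x": 0, "y": 0, "z": -40, "rx": 0, "ry": 0, "rz": 0},
    {"x": 0, "y": 0, "z": -50, "rx": 0, "ry": 0, "rz": 0},
    {"x": 0, "y": 0, "z": -50, "rx": 0, "ry": 0, "rz": 0},
    {"x": 0, "y": 0, "z": -45, "rx": 0, "ry": 0, "rz": 0},
    {"x": 0, "y": 0, "z": 0, "rx": 0, "ry": 0, "rz": 0}
  ],
  "grip": 0.22
}}

```text
time_s: 21.05
ee_pos: [516.3, 170.5, 216.3]
ee_rot: [-179.8, -0.8, 3.5]
force: [0.7, -0.2, -0.3]
gripper_width: 20.2
gripper_force: 0.0
```

```bash
python3 -c "
from h import *
f=look('coaster')
for n in ['forceps','probe','spatula']: look(n)
rel(375,-297,165,5)"
```

```text
coaster 0.7 [473. 147.  87.  82.] all [561.2   9.2] 93.3 89.3 61.4 hi [562.4  10.4] 89.3 89.2 125.7 [4.4 6.  7.3]
coaster 0.69 [515.  34.  96.  64.] all [679.4 -12.7] 94.2 58.5 92.6 hi [679.1 -11. ] 89.6 57.8 93.4 [4.3 5.9 7.3]
coaster 0.61 [494. 281.  58.  72.] all [477.4  20.6] 270.0 75.4 41.7 hi [476.9  21.2] 270.0 73.7 41.7 [3.6 6.  7.3]
 lm [(array([488., 276.]), 0.87, array([[550. , 128.7, 307.5]])), (array([513.,  16.]), 0.85, array([[693. ,  -7. ,   6.2]]))]
 lm [(array([384., 156.]), 0.94, array([[539.1, 105.7,   3.8]]))]
probe 0.58 [322. 154.  21. 151.] all [536.8 170.5] 157.0 14.0 6.5 hi [536.8 170.5] 157.0 14.0 6.5 [ 9.9 13.6 15.3]
 lm [(array([324., 154.]), 0.64, array([[537.9, 170.6,  14.3]]))]
spatula 0.84 [260. 151.  24. 151.] all [534.  235.6] 156.4 24.4 4.0 hi [534.  235.6] 156.4 24.4 4.0 [10.  12.2 16.9]
 lm [(array([264., 154.]), 0.91, array([[536. , 233.6,  15.8]]))]
pose [512.4 169.3 208.6] [1.7998e+02 5.0000e-02 3.4900e+00] | rz -0.026 x -177.5 y 452.5 z 43.6
```

Call:
{"name": "move_arm", "arguments": {
  "plan": [
    {"x": -15, "y": 38, "z": 0, "rx": 0, "ry": 0, "rz": 0},
    {"x": -15, "y": 38, "z": 0, "rx": 0, "ry": 0, "rz": 0},
    {"x": -15, "y": 38, "z": 0, "rx": 0, "ry": 0, "rz": 0},
    {"x": -15, "y": 38, "z": 0, "rx": 0, "ry": 0, "rz": 0},
    {"x": -15, "y": 38, "z": 0, "rx": 0, "ry": 0, "rz": 0},
    {"x": -15, "y": 38, "z": 0, "rx": 0, "ry": 0, "rz": 0},
    {"x": -15, "y": 38, "z": 0, "rx": 0, "ry": 0, "rz": 0},
    {"x": -15, "y": 38, "z": 0, "rx": 0, "ry": 0, "rz": 0},
    {"x": -15, "y": 38, "z": 0, "rx": 0, "ry": 0, "rz": 0},
    {"x": -15, "y": 38, "z": 0, "rx": 0, "ry": 0, "rz": 0}
  ],
  "grip": 0.85
}}

```text
time_s: 22.65
ee_pos: [385.2, -220.6, 209.3]
ee_rot: [180.0, -0.0, 3.5]
force: [1.2, -0.6, 0.6]
gripper_width: 77.8
gripper_force: 0.0
```

Call:
{"name": "move_arm", "arguments": {
  "plan": [
    {"x": -15, "y": 38, "z": 0, "rx": 0, "ry": 0, "rz": 0},
    {"x": -12, "y": 34, "z": 0, "rx": 0, "ry": 0, "rz": 0},
    {"x": 0, "y": 0, "z": 0, "rx": 0, "ry": 0, "rz": 0},
    {"x": 0, "y": 0, "z": 0, "rx": 0, "ry": 0, "rz": 0}
  ]
}}

```text
time_s: 23.05
ee_pos: [363.0, -292.9, 208.9]
ee_rot: [-180.0, 0.0, 3.4]
force: [-0.8, 0.2, 0.1]
gripper_width: 77.4
gripper_force: 0.0
```

```bash
python3 -c "
from h import *
f=grab_frame('wrist'); save('w7',f['img'])
for m in masks_of('wrist','glue_jar')[:2]:
    P=pts(f,m['pixels']);H=P[P[:,2]>57]; print(m['p'],m['box'],axis(H),cv2.minEnclosingCircle(H[:,:2].astype(np.float32)),np.percentile(H[:,2],50))
    c=axis(H)[0]; rel(c[0],c[1],15,3.5)
"
```

```text
0.89 [331.8, 81.8, 58.0, 63.9] (array([ 459.7, -293.7]), 50.9, 50.5, 67.6) ((459.794677734375, -293.70928955078125), 25.830537796020508) 60.101547344799975
pose [ 363.4 -291.8  209. ] [-1.7996e+02  1.0000e-02  3.5200e+00] | rz 0.0 x 96.0 y 7.8 z 194.0
```

The jar measures as it should: cap 51 mm across at height 60 mm, centre (460,-294).

Call:
{"name": "move_arm", "arguments": {
  "plan": [
    {"x": 32, "y": 3, "z": 0, "rx": 0, "ry": 0, "rz": 0},
    {"x": 32, "y": 3, "z": 0, "rx": 0, "ry": 0, "rz": 0},
    {"x": 32, "y": 1.8, "z": 20, "rx": 0, "ry": 0, "rz": 0},
    {"x": 0, "y": 0, "z": 40, "rx": 0, "ry": 0, "rz": 0},
    {"x": 0, "y": 0, "z": 25, "rx": 0, "ry": 0, "rz": 0},
    {"x": 0, "y": 0, "z": 25, "rx": 0, "ry": 0, "rz": 0},
    {"x": 0, "y": 0, "z": 30, "rx": 0, "ry": 0, "rz": 0},
    {"x": 0, "y": 0, "z": 30, "rx": 0, "ry": 0, "rz": 0},
    {"x": 0, "y": 0, "z": 24, "rx": 0, "ry": 0, "rz": 0},
    {"x": 0, "y": 0, "z": 0, "rx": 0, "ry": 0, "rz": 0}
  ]
}}

```text
time_s: 24.15
ee_pos: [457.9, -291.7, 12.4]
ee_rot: [-179.7, 0.3, 3.6]
force: [0.1, -0.8, 0.3]
gripper_width: 77.5
gripper_force: 0.0
```

Call:
{"name": "move_arm", "arguments": {
  "plan": [
    {"x": 0, "y": 0, "z": 0, "rx": 0, "ry": 0, "rz": 0},
    {"x": 0, "y": 0, "z": 0, "rx": 0, "ry": 0, "rz": 0},
    {"x": 0, "y": 0, "z": 0, "rx": 0, "ry": 0, "rz": 0},
    {"x": 0, "y": 0, "z": 0, "rx": 0, "ry": 0, "rz": 0},
    {"x": 0, "y": 0, "z": 0, "rx": 0, "ry": 0, "rz": 0},
    {"x": 0, "y": 0, "z": 0, "rx": 0, "ry": 0, "rz": 0}
  ],
  "grip": 0.3,
  "squeeze": 25
}}

```text
time_s: 24.75
ee_pos: [460.5, -294.7, 16.6]
ee_rot: [180.0, -0.1, 3.5]
force: [0.8, 3.4, 6.5]
gripper_width: 55.2
gripper_force: 25.0
```

```bash
python3 -c "
from h import *
rel(562.5,11,22,3.5)"
```

```text
pose [ 460.5 -294.7   16.6] [ 1.7995e+02 -1.3000e-01  3.4600e+00] | rz -0.001 x 120.5 y -298.9 z -5.4
```

Call:
{"name": "move_arm", "arguments": {
  "plan": [
    {"x": 0, "y": 0, "z": -20, "rx": 0, "ry": 0, "rz": 0},
    {"x": 0, "y": 0, "z": -30, "rx": 0, "ry": 0, "rz": 0},
    {"x": 0, "y": 0, "z": -30, "rx": 0, "ry": 0, "rz": 0},
    {"x": 12, "y": -30, "z": 0, "rx": 0, "ry": 0, "rz": 0},
    {"x": 12, "y": -30, "z": 0, "rx": 0, "ry": 0, "rz": 0},
    {"x": 12, "y": -30, "z": 0, "rx": 0, "ry": 0, "rz": 0},
    {"x": 12, "y": -30, "z": 0, "rx": 0, "ry": 0, "rz": 0},
    {"x": 12, "y": -30, "z": 0, "rx": 0, "ry": 0, "rz": 0},
    {"x": 12, "y": -30, "z": 0, "rx": 0, "ry": 0, "rz": 0},
    {"x": 12, "y": -30, "z": 0, "rx": 0, "ry": 0, "rz": 0}
  ]
}}

```text
time_s: 25.75
ee_pos: [530.8, -78.8, 95.2]
ee_rot: [180.0, -0.0, 3.5]
force: [0.1, 0.1, -2.6]
gripper_width: 54.9
gripper_force: 25.0
```

Call:
{"name": "move_arm", "arguments": {
  "plan": [
    {"x": 12, "y": -30, "z": 0, "rx": 0, "ry": 0, "rz": 0},
    {"x": 12, "y": -30, "z": 0, "rx": 0, "ry": 0, "rz": 0},
    {"x": 12.5, "y": -29, "z": 0, "rx": 0, "ry": 0, "rz": 0},
    {"x": 0, "y": 0, "z": 0, "rx": 0, "ry": 0, "rz": 0},
    {"x": 0, "y": 0, "z": 0, "rx": 0, "ry": 0, "rz": 0}
  ]
}}

```text
time_s: 26.25
ee_pos: [561.4, 11.4, 94.9]
ee_rot: [180.0, 0.0, 3.6]
force: [-0.4, -0.1, -2.6]
gripper_width: 55.3
gripper_force: 25.0
```

```bash
python3 -c "
from h import *
rel(562.5,11,23.5,3.5)"
```

```text
pose [561.4  11.4  94.9] [1.7996e+02 4.0000e-02 3.5700e+00] | rz 0.001 x 1.0 y 0.5 z 71.4
```

Call:
{"name": "move_arm", "arguments": {
  "plan": [
    {"x": 1, "y": 0.5, "z": 30, "rx": 0, "ry": 0, "rz": 0},
    {"x": 0, "y": 0, "z": 20, "rx": 0, "ry": 0, "rz": 0},
    {"x": 0, "y": 0, "z": 12, "rx": 0, "ry": 0, "rz": 0},
    {"x": 0, "y": 0, "z": 6, "rx": 0, "ry": 0, "rz": 0},
    {"x": 0, "y": 0, "z": 4, "rx": 0, "ry": 0, "rz": 0},
    {"x": 0, "y": 0, "z": 0, "rx": 0, "ry": 0, "rz": 0},
    {"x": 0, "y": 0, "z": 0, "rx": 0, "ry": 0, "rz": 0}
  ]
}}

```text
time_s: 26.95
ee_pos: [563.4, 10.6, 23.9]
ee_rot: [180.0, -0.1, 3.5]
force: [-0.4, 0.1, -2.1]
gripper_width: 55.0
gripper_force: 25.0
```

Call:
{"name": "move_arm", "arguments": {
  "plan": [
    {"x": 0, "y": 0, "z": 0, "rx": 0, "ry": 0, "rz": 0},
    {"x": 0, "y": 0, "z": 0, "rx": 0, "ry": 0, "rz": 0},
    {"x": 0, "y": 0, "z": 0, "rx": 0, "ry": 0, "rz": 0},
    {"x": 0, "y": 0, "z": 0, "rx": 0, "ry": 0, "rz": 0},
    {"x": 0, "y": 0, "z": 0, "rx": 0, "ry": 0, "rz": 0},
    {"x": 0, "y": 0, "z": -20, "rx": 0, "ry": 0, "rz": 0},
    {"x": 0, "y": 0, "z": -40, "rx": 0, "ry": 0, "rz": 0},
    {"x": 0, "y": 0, "z": -50, "rx": 0, "ry": 0, "rz": 0},
    {"x": 0, "y": 0, "z": -50, "rx": 0, "ry": 0, "rz": 0},
    {"x": 0, "y": 0, "z": -30, "rx": 0, "ry": 0, "rz": 0}
  ],
  "grip": 0.82
}}

```text
time_s: 27.95
ee_pos: [564.1, 10.8, 217.6]
ee_rot: [180.0, -0.4, 3.5]
force: [0.6, -0.2, 0.1]
gripper_width: 75.3
gripper_force: 0.0
```

Call:
{"name": "move_arm", "arguments": {
  "plan": [
    {"x": -40, "y": 0, "z": 0, "rx": 0, "ry": 0, "rz": 0},
    {"x": -40, "y": 0, "z": 0, "rx": 0, "ry": 0, "rz": 0},
    {"x": -40, "y": 0, "z": 0, "rx": 0, "ry": 0, "rz": 0},
    {"x": 0, "y": 0, "z": 0, "rx": 0, "ry": 0, "rz": 0},
    {"x": 0, "y": 0, "z": 0, "rx": 0, "ry": 0, "rz": 0}
  ]
}}

```text
time_s: 28.45
ee_pos: [442.9, 3.5, 213.7]
ee_rot: [180.0, -0.1, 3.5]
force: [0.6, -1.2, 0.6]
gripper_width: 74.7
gripper_force: 0.0
```

```bash
python3 -c "
from h import *
f=grab_frame('wrist'); save('w8',f['img'])
for m in masks_of('wrist','glue_jar')[:1]:
    P=pts(f,m['pixels']);H=P[P[:,2]>58]; print(m['p'],axis(H),np.percentile(H[:,2],[5,50,95]))
P=pts(f); m=(abs(P[:,2]-6)<1.2)&(np.hypot(P[:,0]-562,P[:,1]-11)<55); print('cork',axis(P[m]))
g=grab_frame('top')
for n in ['forceps','probe','spatula','brush','rosette']:
  for m in masks_of('top',n)[:1]: print(n,m['p'],axis(pts(g,m['pixels'])))
s=g['img'][165:275,215:430]; save('t8',cv2.resize(s,None,fx=3.5,fy=3.5,interpolation=cv2.INTER_CUBIC))
"
```

```text
0.69 (array([562.1,   9.3]), 50.5, 50.2, 60.5) [64.72883552 66.06753747 67.29698264]
cork (array([562. ,  10.2]), 88.9, 88.7, 6.3)
forceps 0.53 (array([560.3, 107.4]), 92.9, 16.3, 2.6)
probe 0.59 (array([516. , 170.6]), 112.3, 15.7, 0.5)
spatula 0.77 (array([535.9, 239.5]), 156.2, 23.2, 2.3)
brush 0.18 (array([567.6,  11.5]), 63.6, 55.2, 2.8)
rosette 0.74 (array([ 470.6, -190. ]), 56.0, 55.9, 169.9)
```

View pics/w8.png

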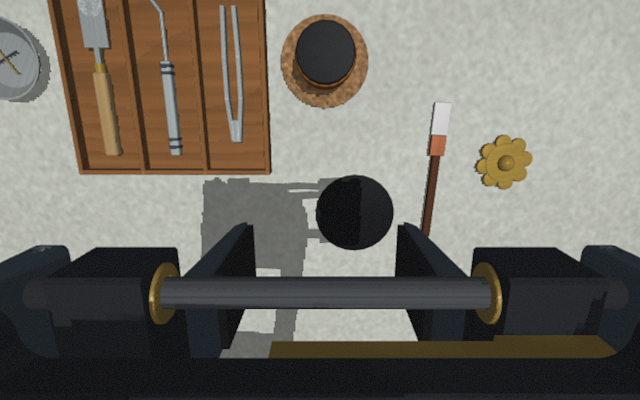

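View pics/t8.png

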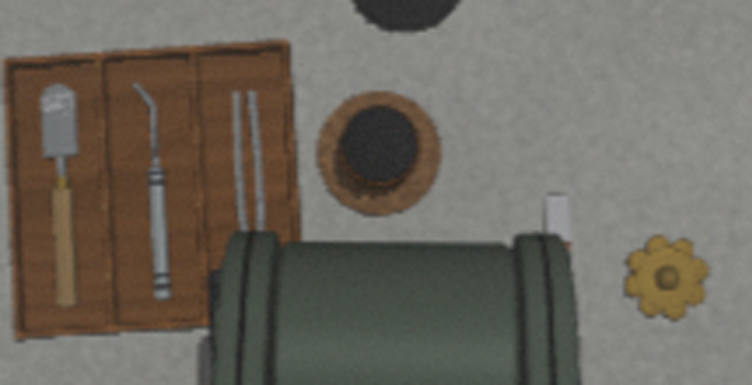

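The jar stands centred on the cork within 1 mm, its top at 66 mm (60 + 6). All three tools lie flat in the right compartments with tips to the back, and the brush and rosette are undisturbed. I hand it in.

```bash
python3 -c "
from workcell import *
print(job_done())"
```

```text
the job is handed in; nothing more can be done
None
```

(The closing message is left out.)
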